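Roll down the vent cover of an inspected equipment case

ROBOT

A 6-joint arm with a two-finger parallel gripper is mounted at the origin on the work surface. World frame = base frame: x ahead of the robot, y to its left, z up, the work surface at z = 0. Lengths are in m, angles in rad, forces in N, time in s.
With the tool pointing down it reaches from about 0.425 to 0.95 m from the base axis. Payload 3.5 kg.
Tool frame: the origin (TCP) lies on the centre line of the jaws, within the pads' length; the fingertips stand 25 mm ahead of it and the grasp point (between the pads) lies 6 mm ahead of it; y points along the fingers, z is the direction in which the jaws open and shut, and the axes are right-handed (so a half turn about y gives the same grasp; the last joint's range is limited). The gripper opens to 85 mm and grips with 20 to 120 N. Pads are 22 mm wide; open, the fingers measure 114 mm over their backs; the gripper's body (76 mm by 85 mm) begins 54 mm behind the grasp point. The pads swing forward as they close: fully open they stand 13 mm farther back than shut.
Start: joints at [0.984, 0.286, 1.577, -0, 1.279, -0.15], TCP at [0.286, 0.612, 0.256] pointing down, gripper open.
Joint ranges: [-2.77, 2.77], [-0.9, 2.22], [0.21, 2.48], [-1.53, 4.67], [0.24, 2.81], [-2.84, 2.84]. Speed limits (rad/s): [2.79, 2.79, 3.14, 3.14, 3.14, 3.14].

INTERFACE

Orientations are given as a unit quaternion [x, y, z, w].
In Python, from plant import ctrl gives the robot as it stands.
- The arm moves only by the tool arm_command, never from a script. Its argument "steps" is a list of rows, each an object with "hand": the opening, from 0 (shut) to 1 (fully open); "travel": the shift along the tool's x, y, z in units of 0.3 m (1.0 is 0.3 m), a list of three; "rotation": the turn, a rotation vector about the tool's x, y, z in units of 30 degrees (1.0 is 30 degrees), a list of three. A call has 1 to 20 rows; each row shifts and turns the pose as measured when the row begins, along the tool's axes as they then stand; what a row does not reach is not made up. A row lasts 1/8 s, in which the tool goes at most 62.5 mm and 10.7 degrees, less where a joint would pass 70% of its speed; a pose out of reach is approached as far as the arm can. A call with a number of a shift or a turn outside -1 to 1 is refused whole. A call with a gripper value outside its range is refused whole. The fingers move at their own pace and stop on an object; "grip_force" is the grip in N (left out, the last holds). Time passes only in rows, so rows that do not move let the fingers close. It gives the time, the measured TCP pose, the force and the opening at its end, in the units of the state.
- ctrl.get_state(): the state, without advancing time (a new reading comes with each control period).
- ctrl.read_camera(name): name is "scene" or "top"; returns (picture, depth): 480x640x3 uint8, blue, green, red; 480x640 float32, m along the optical axis (not along the pixel's ray), 0 where there is no reading.
- ctrl.camera_params(name): a dict with "fx", "fy", "cx", "cy" (pixels), "extrinsics" (4x4, takes a point from camera to world coordinates). Camera axes: x right, y down, z forward; pixel columns grow to the right and rows downward; lengths in m; the calibration is good to about 2 mm. A picture is of the moment at which its call begins. camera_params takes no time and is no camera call.
- ctrl.sign_off(): hands the job in, once; it reports no verdict.
Trained networks look in the newest picture that a camera, given by its name, has taken for a name from the list of things; names that differ only in an ending like _2 or _b are one class to them, and where a whole thing is asked for, a point or a joint stands for the part that bears it (a point fixed in the world has none). Each returns a list of dicts, best first, with "score" (0 to 1); they miss things now and then, are a little off and sometimes report something else, mostly with a low value. They report only what shows in the picture. A call takes as long as a camera call. They do not tell look-alikes from the thing itself.
- ctrl.masks_of(camera, thing): "region" (480x640 bool, what is visible of it) and "at" ([column, row] in pixels, amid what is visible of it).
The state is a dict: "time": time; "qpos": joint angles; "dq": joint speeds; "joint_efforts": joint torques, N m; "eef_pos": TCP position; "tcp_rot": TCP orientation; "contact_force": force on the tool from outside, world axes, zero at the start; "wrist_torque": the same for the moment, N m; "opening": opening from 0.0 (shut) to 1.0 (fully open).
Only numpy, scipy, OpenCV 4.12 (cv2) and the standard library are available. Lean on these libraries where they do the work, as an engineer would, in place of code of your own. Each camera call takes 0.05 s, during which the arm holds its last target.

TASK

Take the hand roller out of its holder and roll it slowly along the vent cover on top of the equipment case, pressing down steadily at about 12 N (the plates crack if the roller presses at 28 N), until all seven white plates are down flush with the blue frame. Use only the roller on the case, never the fingers; then put the roller back upright into its holder, let go, and leave the jar, the screwdriver and the small cardboard box where they are.

Things in the scene. Friction and masses are not known exactly. Their poses are not given: they have to be found in the camera images.
- case: Dark grey metal equipment case, 260 (x) x 240 (y) x 70 mm high, fixed to the bench. Origin: centre of its underside; z up. The vent cover lies on the middle of its lid (see lid).
- lid (a point): Centre of the case's lid, 70 mm above the case's origin, same axes. Here lies a blue frame, 84 (x) x 190 (y) mm, with a row of seven hard white plates along y, each 62 (x) x 23 (y) mm, covering y = -83 to +83 mm. The frame's top lies 6 to 26 mm above this point: it differs from case to case, is not measured and must be felt. Unpressed plates stand up to 4 mm above the frame; once home they are rigid.
- holder: Grey roller holder fixed to the bench, 112 (x) x 80 (y) x 78 mm high. Origin: centre of its underside; z up. Two rails 37 to 50 mm either side along x, tops at 66 mm, carry the roller's steel cross bar between 12 mm high end stops. The roller goes in and out straight up and down, either way round, with 5 mm of play each way along x and y.
- roller: Hand roller, 300 to 450 g, at the start upright in the holder, axes parallel to the holder's, origin 10 mm above the holder's. Origin: lowest point of the wheel, below the handle; z up. Black rubber wheel, radius 25, 46 mm long along the roller's x, so it rolls along y. Steel cross bar 100 (x) x 40 (y) mm, 56 to 64 mm above the origin.
- handle (a point): Grip point in the roller's orange upright handle, 100 mm above the roller's origin, same axes. The handle is 40 (x) x 24 (y) mm and reaches from 64 to 141 mm above the origin; take it from above across its 24 mm, along the roller's y.
- wheel (a joint): Turn of the roller's wheel on its axle, rad, free running, 0 at the start; rolling 25 mm along turns it by 1 rad.
- plate0 (a joint): How far plate 0 (its centre at y = -72 mm in the case's frame) is pressed down, m: 0 = standing 4 mm above the frame, 0.004 = home, flush with the frame. It yields only above about 5 N, then sinks slowly, about 17 mm/s at 12 N (rolled over faster than about 30 mm/s it pushes back hard), and stays where it is left.
- plate1 (a joint): How far plate 1 (its centre at y = -48 mm in the case's frame) is pressed down, m: 0 = standing 4 mm above the frame, 0.004 = home, flush with the frame. It yields only above about 5 N, then sinks slowly, about 17 mm/s at 12 N (rolled over faster than about 30 mm/s it pushes back hard), and stays where it is left.
- plate2 (a joint): How far plate 2 (its centre at y = -24 mm in the case's frame) is pressed down, m: 0 = standing 4 mm above the frame, 0.004 = home, flush with the frame. It yields only above about 5 N, then sinks slowly, about 17 mm/s at 12 N (rolled over faster than about 30 mm/s it pushes back hard), and stays where it is left.
- plate3 (a joint): How far plate 3 (its centre at y = 0 mm in the case's frame) is pressed down, m: 0 = standing 4 mm above the frame, 0.004 = home, flush with the frame. It yields only above about 5 N, then sinks slowly, about 17 mm/s at 12 N (rolled over faster than about 30 mm/s it pushes back hard), and stays where it is left.
- plate4 (a joint): How far plate 4 (its centre at y = 24 mm in the case's frame) is pressed down, m: 0 = standing 4 mm above the frame, 0.004 = home, flush with the frame. It yields only above about 5 N, then sinks slowly, about 17 mm/s at 12 N (rolled over faster than about 30 mm/s it pushes back hard), and stays where it is left.
- plate5 (a joint): How far plate 5 (its centre at y = 48 mm in the case's frame) is pressed down, m: 0 = standing 4 mm above the frame, 0.004 = home, flush with the frame. It yields only above about 5 N, then sinks slowly, about 17 mm/s at 12 N (rolled over faster than about 30 mm/s it pushes back hard), and stays where it is left.
- plate6 (a joint): How far plate 6 (its centre at y = 72 mm in the case's frame) is pressed down, m: 0 = standing 4 mm above the frame, 0.004 = home, flush with the frame. It yields only above about 5 N, then sinks slowly, about 17 mm/s at 12 N (rolled over faster than about 30 mm/s it pushes back hard), and stays where it is left.
- jar: Small closed grey jar, 34 mm across, 45 mm high, standing on the case's lid on the +x side of the cover. Origin: centre of its underside. Not part of the work.
- driver: Red-handled screwdriver, 150 mm long, lying along the case's y on its lid, on the -x side of the cover. Origin: on the lid below the middle of it. Not part of the work.
- parcel: Small cardboard box 60 x 80 x 50 mm on the bench on the -x side of the holder. Origin: centre of its underside. Not part of the work.
Not all that is in view belongs to the job. What is meant by the roller is not red, and is the smaller of those in its own colour.

How it is judged:
By the outcome, as a careful person would: the job done as asked, in the order asked, and still so for the second after the job is handed in, with the robot touching nothing.
It also fails if it takes over 72 s, if anything falls off the work surface, if the arm or the gripper's body presses on something with over 40 N, if the wrist force passes 120 N, or if a joint passes its speed limit or range.

## Working session

There is one attempt and no reset: what is moved stays moved. The work goes in short steps, Python scripts to look and compute and a tool call to move; the robot and the scene stay as the last step left them, time stands still between calls to the robot, and variables do not carry over. Pictures are saved under pics/ and viewed, and the job is handed in when it is done.

Besides the shell and the picture viewer there is one more tool, called after ">>>" as name(argument=value, ...), one argument or row to a line, values as JSON. arm_command: Moves the arm, as the interface text tells. Shifts and turns lie within -1 to 1; 1 stands for 0.3 m of shift or 30 degrees of turn. Its arguments: {"type":"object","properties":{"steps":{"type":"array","items":{"type":"object","properties":{"hand":{"type":"number"},"travel":{"type":"array","items":{"type":"number","minimum":-1,"maximum":1}},"rotation":{"type":"array","items":{"type":"number","minimum":-1,"maximum":1}}}}},"grip_force":{"type":"number"}},"required":["steps"]}

```bash
ls; mkdir -p pics
python3 - <<'E'
from plant import ctrl
import cv2,numpy as np
s=ctrl.get_state(); print(s)
for c in("scene","top"):
    im,d=ctrl.read_camera(c); cv2.imwrite(f"pics/{c}0.png",im); np.savez(f"pics/{c}0.npz",im=im,d=d)
    print(ctrl.camera_params(c))
    for t in("case","roller","holder","handle","lid","jar","driver","parcel"):
        for r in ctrl.masks_of(c,t): print(c,t,round(r["score"],2),r["at"],r["region"].sum())
print(ctrl.get_state()["time"])
E
```

```text
pics
{'time': 0.0, 'qpos': array([ 9.84011678e-01,  2.87219800e-01,  1.57821009e+00, -4.85457056e-06,
        1.27858353e+00, -1.49945486e-01]), 'dq': array([ 1.36744318e-04,  1.20456513e-03,  7.60536819e-05,  3.69347205e-04,
       -1.08464135e-03,  1.80899160e-04]), 'joint_efforts': array([-1.71720940e-04, -4.05977619e+01, -2.92630237e+01, -6.41559927e-05,
        5.81781613e-03,  1.03426319e-05]), 'eef_pos': array([0.28517771, 0.6111287 , 0.25489309]), 'tcp_rot': array([ 0.69110537, -0.15352693,  0.15291361, -0.68950727]), 'contact_force': array([ 0.25362774, -0.79358994,  0.16760096]), 'wrist_torque': array([0.02388345, 0.0014529 , 0.04031109]), 'opening': 1.0013858246274434}
{'fx': 481.79308147347615, 'fy': 481.79308147347615, 'cx': 325.3838097920847, 'cy': 240.82758707234137, 'extrinsics': array([[-0.70029751,  0.61114215, -0.36890197,  0.90135131],
       [ 0.71381457,  0.60473605, -0.35321816,  0.35029138],
       [ 0.00722182, -0.51068541, -0.85973732,  0.83738542],
       [ 0.        ,  0.        ,  0.        ,  1.        ]])}
scene case 0.81 [225.8, 174.0] 12869
scene roll
[... 596 characters left out ...]
.059068545572, 'extrinsics': array([[-0.01232952, -0.98110779,  0.19306863,  0.38047957],
       [-0.99956305,  0.01728058,  0.023981  ,  0.01866701],
       [-0.02686428, -0.19268859, -0.98089215,  1.16683538],
       [ 0.        ,  0.        ,  0.        ,  1.        ]])}
top case 0.9 [452.0, 246.4] 15484
top roller 0.96 [141.5, 237.5] 1429
top roller 0.71 [218.0, 256.9] 1154
top holder 0.78 [231.5, 271.5] 1068
top holder 0.59 [458.7, 242.2] 383
top handle 0.88 [142.4, 235.3] 1372
top handle 0.87 [242.8, 170.3] 2703
top handle 0.86 [218.7, 256.7] 1121
top lid 0.74 [455.1, 243.5] 15347
top jar 0.54 [445.5, 187.4] 315
top driver 0.82 [459.9, 292.9] 659
top parcel 0.86 [234.7, 306.4] 1320
0.9
```

View pics/scene0.png

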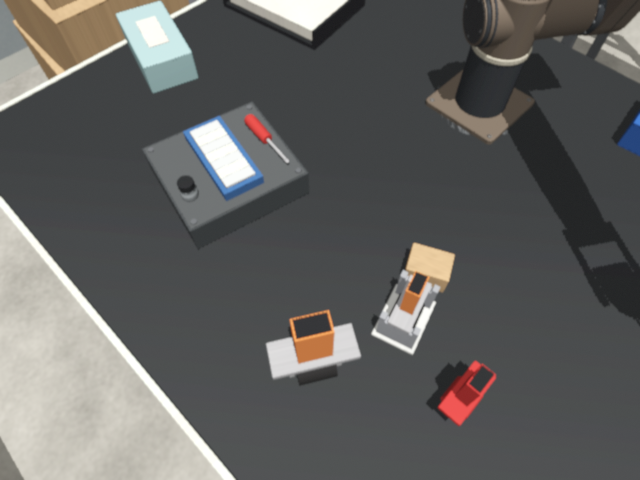

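View pics/top0.png

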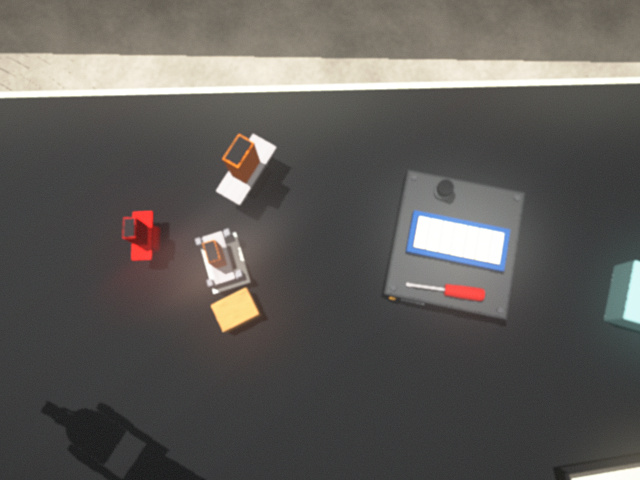

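The small orange roller in the grey holder is at (409,305) in scene and (215,255) in top. The larger orange roller at (312,345) and the red one are look-alikes. The case has the jar on its far side (world +x) and the screwdriver on its near side. Next I'll measure with the depth images.

```bash
cat > h.py <<'E'
import numpy as np,cv2
from plant import ctrl
def cloud(c,d):
    p=ctrl.camera_params(c);v,u=np.mgrid[0:480,0:640]
    P=np.stack([(u-p['cx'])/p['fx']*d,(v-p['cy'])/p['fy']*d,d],-1)
    E=p['extrinsics'];W=P@E[:3,:3].T+E[:3,3]; W[d==0]=np.nan
    return W
def rect(pts):
    (c,s,a)=cv2.minAreaRect((pts[:,:2]*1000).astype(np.float32)); return np.round(c,1),np.round(s,1),round(a,2)
E
python3 - <<'E'
from h import *
for c in("top","scene"):
    z=np.load(f"pics/{c}0.npz");im=z['im'].astype(int);W=cloud(c,z['d']);hsv=cv2.cvtColor(z['im'],cv2.COLOR_BGR2HSV)
    X,Y,Z=W[...,0],W[...,1],W[...,2]
    print(c,"table z",np.nanmedian(Z[(abs(Z)<.02)]))
    blue=(hsv[...,0]>105)&(hsv[...,0]<125)&(hsv[...,1]>150)&(Z>.05)&(Z<.13)&(Y<-.1)
    m=blue; print("frame",m.sum(),rect(W[m]),np.median(Z[m]))
    box=(Z>.055)&(Z<.13)&(Y<-.08)&(Y>-.55)&(X>.35)&(X<.85)
    n,l,st,ce=cv2.connectedComponentsWithStats(box.astype(np.uint8)); k=1+np.argmax(st[1:,4]); m=(l==k)
    print("case",m.sum(),rect(W[m]),np.nanmedian(Z[m]),st[k])
    wh=(im.min(-1)>180)&m; print("white",wh.sum(),rect(W[wh]),np.percentile(Z[wh],[5,50,95]))
    lidm=m&(im.max(-1)<110);print("lid z",np.median(Z[lidm]))
    org=(hsv[...,0]>5)&(hsv[...,0]<18)&(hsv[...,1]>150)&(Z>.04)
    for r in ctrl.masks_of(c,"roller")+ctrl.masks_of(c,"parcel")+ctrl.masks_of(c,"holder"):
        g=r["region"]&(Z>.005); 
        if g.sum()<50: continue
        print(r["score"],r["at"],"all",rect(W[g]),np.percentile(Z[g],[5,50,95,99]).round(3))
        zt=np.percentile(Z[g],98)
        for lo,hi in((.136,.17),(.066,.082)):
            q=g&(Z>lo)&(Z<hi); 
            if q.sum()>20: print("   ",lo,q.sum(),rect(W[q]),W[q].mean(0).round(4))
E
```

```text
top table z 0.0002875633089802765
frame 10 (array([ 603.4, -154.8]), array([10.3, 74.4]), 69.02) 0.09371548241965932
case 15666 (array([ 580.4, -243.7]), array([241.6, 263. ]), 77.16) 0.07197131851578553 [  383   170   142   150 15666]
white 3018 (array([ 546.2, -237.9]), array([171.8, 141. ]), 78.04) [0.09038314 0.09631338 0.0997664 ]
lid z 0.07030153490514612
0.96 [141.5, 237.5] all (array([607.6, 394.2]), array([ 66.7, 104.7]), 80.91) [0.032 0.066 0.143 0.145]
    0.136 263 (array([606.4, 388.8]), array([39.8, 24.7]), 1.75) [0.6061 0.3882 0.1412]
    0.066 211 (array([606. , 388.4]), array([99.6, 41. ]), 1.68) [0.6007 0.3845 0.0695]
0.71 [218.0, 256.9] all (array([556.2, 230.9]), array([102.7,  58.1]), 27.01) [0.048 0.076 0.153 0.154]
    0.136 311 (array([557.2, 229.6]), array([40.8, 24.7]), 16.6) [0.5561 0.2283 0.1501]
    0.066 597 (array([557.3, 229.6]), array([101.1,  40.3]), 17.06) [0.5505 0.2235 0.0743]
0.86 [234.7, 306.4] all (array([455.1, 200. ]), array([60.8, 80. ]), 25.65) [0.027 0.05  0.054 0.055]
0.78 [231.5, 271.5] all (array([555.5, 229.6]), array([110.4,  80.4]), 
[... 942 characters left out ...]
]), 59.0) [0.051 0.092 0.2   0.201]
    0.136 301 (array([750.9, 176.3]), array([28.9, 65. ]), 27.78) [0.7475 0.1825 0.1537]
0.56 [468.0, 391.5] all (array([608.9, 384.9]), array([101.7,  49.4]), 0.76) [0.037 0.066 0.142 0.143]
    0.136 477 (array([609.5, 385.2]), array([41.3, 24. ]), 1.26) [0.611  0.3852 0.1409]
    0.066 183 (array([610., 385.]), array([98.6, 39.8]), 1.31) [0.6261 0.3837 0.0691]
0.74 [435.6, 260.9] all (array([485.5, 209.3]), array([125.4,  79.9]), 25.69) [0.031 0.051 0.053 0.128]
0.75 [397.2, 329.2] all (array([551.4, 223. ]), array([130.1,  79.6]), 16.65) [0.006 0.031 0.079 0.08 ]
    0.066 320 (array([559.7, 225.6]), array([101.1,  69.7]), 16.43) [0.5649 0.2268 0.0746]
```

```bash
cat >> h.py <<'E'
from scipy.spatial.transform import Rotation as Ro
def Rt(yaw,flip=1):  # tool y down, tool z = flip*roller y
    z=flip*np.array([-np.sin(yaw),np.cos(yaw),0]);y=np.array([0,0,-1.]);return np.stack([np.cross(y,z),y,z],1)
def go(p,R=None):
    s=ctrl.get_state();R0=Ro.from_quat(s['tcp_rot']).as_matrix();dp=R0.T@(np.array(p)-s['eef_pos'])
    print("t",round(s['time'],2),"p",s['eef_pos'].round(4),"F",s['contact_force'].round(2),"M",s['wrist_torque'].round(2),"open",round(s['opening'],3))
    print("travel units",(dp/.3).round(4))
    if R is not None: print("rot units",np.rad2deg(Ro.from_matrix(R0.T@R).as_rotvec()/30).round(4))
E
python3 - <<'E'
from h import *
print(Ro.from_quat(ctrl.get_state()['tcp_rot']).as_matrix().round(3))
for f in(1,-1): go([.5584,.2276,.20],Rt(np.deg2rad(16.6),f))
z=np.load("pics/top0.npz");W=cloud("top",z['d']);im=z['im'].astype(int)
a=np.deg2rad(-12.9)
for c,o in(("top",(.5804,-.2437)),("scene",(.5826,-.2481))):
    z=np.load(f"pics/{c}0.npz");W=cloud(c,z['d']);im=z['im']
    D=W[...,:2]-o; u=D[...,0]*np.cos(a)+D[...,1]*np.sin(a);v=-D[...,0]*np.sin(a)+D[...,1]*np.cos(a)
    for k in range(7):
        q=(abs(u)<.025)&(abs(v-(k-3)*.024)<.009)&(W[...,2]>.07);print(c,k,q.sum(),W[q][:,2].mean().round(4))
    for lo,hi in ((-.041,-.034),(.034,.041)):
        q=(u>lo)&(u<hi)&(abs(v)<.08);print("frame",np.nanmedian(W[q][:,2]))
    w=(im.min(-1)>170)&(abs(u)<.06)&(abs(v)<.12)
    print(rect(np.stack([u[w],v[w]],1)),rect(W[w]))
E
```

```text
[[ 0.906  0.     0.423]
 [-0.423  0.     0.906]
 [-0.    -1.     0.   ]]
t 1.2 p [0.2855 0.6117 0.2564] F [-0.64  0.09  0.36] M [-0.05  0.07  0.  ] open 0.999
travel units [ 1.3658  0.1878 -0.7752]
rot units [-1.0000e-04 -1.3876e+00  0.0000e+00]
t 1.2 p [0.2855 0.6117 0.2564] F [-0.64  0.09  0.36] M [-0.05  0.07  0.  ] open 0.999
travel units [ 1.3658  0.1878 -0.7752]
rot units [-1.0000e-04  4.6124e+00 -2.0000e-04]
top 0 237 0.0967
top 1 233 0.0966
top 2 237 0.0965
top 3 230 0.0964
top 4 231 0.0965
top 5 232 0.0968
top 6 229 0.0971
frame 0.09327276418819119
frame 0.09306220204750382
(array([ 2. , -1.2]), array([ 67.7, 171.7]), 0.06) (array([ 582.1, -245.4]), array([171.7,  67.7]), 77.16)
scene 0 155 0.0985
scene 1 159 0.0981
scene 2 170 0.098
scene 3 176 0.0978
scene 4 179 0.098
scene 5 182 0.0983
scene 6 195 0.0979
frame 0.09492386228961364
frame 0.09451052739784227
(array([-1. , -1.7]), array([173.6,  65.6]), 89.93) (array([ 581.2, -249.5]), array([173.6,  65.6]), 77.03)
```

>>> arm_command(
  steps=[
    {"hand": 1,"travel": [0.15,0,-0.085]},
    {"travel": [0.15,0,-0.085]},
    {"travel": [0.15,0,-0.085]},
    {"travel": [0.15,0,-0.085]},
    {"travel": [0.15,0,-0.085]},
    {"travel": [0.15,0,-0.085]},
    {"travel": [0.15,0,-0.085]},
    {"travel": [0.15,0,-0.085]},
    {"travel": [0.15,0,-0.085]},
    {"rotation": [0,-0.28,0]},
    {"rotation": [0,-0.28,0]},
    {"rotation": [0,-0.28,0]},
    {"rotation": [0,-0.28,0]},
    {"rotation": [0,-0.27,0]},
  ],
)

```text
$.steps[0]: bad value
```

```bash
python3 -c "
from h import *
go([.5584,.2276,.18],Rt(np.deg2rad(16.6)))"
```

```text
t 1.2 p [0.2855 0.6117 0.2564] F [-0.64  0.09  0.36] M [-0.05  0.07  0.  ] open 0.999
travel units [ 1.3658  0.2544 -0.7752]
rot units [-1.0000e-04 -1.3876e+00  0.0000e+00]
```

Each row probably needs all its fields.

>>> arm_command(
  grip_force=60,
  steps=[
    {"hand": 1,"travel": [0.15,0,-0.085],"rotation": [0,0,0]},
    {"hand": 1,"travel": [0.15,0,-0.085],"rotation": [0,0,0]},
    {"hand": 1,"travel": [0.15,0,-0.085],"rotation": [0,0,0]},
    {"hand": 1,"travel": [0.15,0,-0.085],"rotation": [0,0,0]},
    {"hand": 1,"travel": [0.15,0,-0.085],"rotation": [0,0,0]},
    {"hand": 1,"travel": [0.15,0,-0.085],"rotation": [0,0,0]},
    {"hand": 1,"travel": [0.15,0,-0.085],"rotation": [0,0,0]},
    {"hand": 1,"travel": [0.15,0,-0.085],"rotation": [0,0,0]},
    {"hand": 1,"travel": [0.15,0,-0.085],"rotation": [0,0,0]},
    {"hand": 1,"travel": [0,0,0],"rotation": [0,-0.28,0]},
    {"hand": 1,"travel": [0,0,0],"rotation": [0,-0.28,0]},
    {"hand": 1,"travel": [0,0,0],"rotation": [0,-0.28,0]},
    {"hand": 1,"travel": [0,0,0],"rotation": [0,-0.28,0]},
    {"hand": 1,"travel": [0,0,0],"rotation": [0,-0.27,0]},
  ],
)

```text
time: 2.95
eef_pos: [0.5653, 0.22, 0.2581]
tcp_rot: [-0.698, -0.113, 0.109, 0.699]
contact_force: [0.3, -0.3, -0.1]
opening: 1.001
```

```bash
python3 -c "
from h import *
go([.5584,.2276,.18],Rt(np.deg2rad(16.6)))"
```

```text
t 2.95 p [0.5653 0.22   0.2581] F [ 0.29 -0.3  -0.1 ] M [-0.01  0.01  0.03] open 1.001
travel units [-0.0156  0.2603  0.0311]
rot units [-0.0018  0.0472  0.0116]
```

>>> arm_command(
  steps=[
    {"hand": 1,"travel": [-0.0156,0.08,0.031],"rotation": [-0.0018,0.047,0.0116]},
    {"hand": 1,"travel": [0,0.1,0],"rotation": [0,0,0]},
    {"hand": 1,"travel": [0,0.0,0],"rotation": [0,0,0]},
  ],
)

```text
time: 3.32
eef_pos: [0.5561, 0.2283, 0.1997]
tcp_rot: [-0.7, -0.098, 0.1, 0.7]
contact_force: [-0.0, -0.3, -0.1]
opening: 1.004
```

```bash
python3 -c "
from h import *
go([.5584,.2276,.116],Rt(np.deg2rad(16.6)))
im,d=ctrl.read_camera('top');cv2.imwrite('pics/top1.png',cv2.resize(im[120:360,80:400],None,fx=2,fy=2))"
```

```text
t 3.33 p [0.5561 0.2283 0.1997] F [-0.   -0.29 -0.13] M [ 0.02 -0.05 -0.05] open 1.004
travel units [ 0.0075  0.2791 -0.0046]
rot units [-0.001  -0.0172 -0.0057]
```

View pics/top1.png

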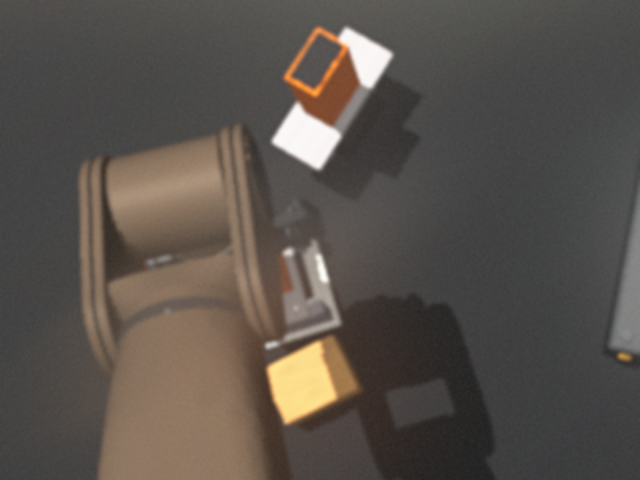

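The arm hides most of the roller here. The visible finger at about (295,215) and the handle at about (285,275) are consistent with the pads straddling the handle. I'll descend.

>>> arm_command(
  steps=[
    {"hand": 1,"travel": [0.0075,0.09,-0.0046],"rotation": [0,-0.017,0]},
    {"hand": 1,"travel": [0,0.09,0],"rotation": [0,0,0]},
    {"hand": 1,"travel": [0,0.07,0],"rotation": [0,0,0]},
    {"hand": 1,"travel": [0,0,0],"rotation": [0,0,0]},
  ],
)

```text
time: 3.88
eef_pos: [0.5622, 0.2296, 0.1295]
tcp_rot: [-0.699, -0.103, 0.098, 0.7]
contact_force: [-0.8, -0.0, -0.2]
opening: 1.001
```

```bash
python3 -c "
from h import *
go([.5584,.2276,.116],Rt(np.deg2rad(16.6)))"
```

```text
t 3.88 p [0.5622 0.2296 0.1295] F [-0.75 -0.04 -0.15] M [ 0.03  0.01 -0.  ] open 1.001
travel units [-0.0144  0.0447 -0.0027]
rot units [-0.0003 -0.0085  0.0156]
```

>>> arm_command(
  steps=[
    {"hand": 1,"travel": [-0.0144,0.045,-0.0027],"rotation": [0,-0.008,0.015]},
    {"hand": 1,"travel": [0,0,0],"rotation": [0,0,0]},
  ],
)

```text
time: 4.12
eef_pos: [0.5595, 0.228, 0.1177]
tcp_rot: [-0.7, -0.103, 0.1, 0.7]
contact_force: [0.0, -0.9, -0.3]
opening: 1.0
```

```bash
python3 -c "
from h import *
for i in range(5):
  go([.5584,.2276,.116],Rt(np.deg2rad(16.6)));ctrl.read_camera('top')"
```

```text
t 4.12 p [0.5595 0.228  0.1177] F [ 0.   -0.87 -0.33] M [-0.01  0.04  0.04] open 1.0
travel units [-0.004   0.0058 -0.0001]
rot units [ 0.0001 -0.0015  0.0073]
t 4.17 p [0.5606 0.2282 0.119 ] F [ 0.32 -0.04  0.8 ] M [0.   0.01 0.08] open 1.0
travel units [-0.0076  0.0099 -0.    ]
rot units [ 0.0005 -0.0014  0.0126]
t 4.22 p [0.5609 0.2283 0.1194] F [ 0.37 -1.96  0.85] M [-0.    0.01 -0.03] open 1.0
travel units [-0.0087  0.0114  0.0001]
rot units [ 0.0006 -0.0014  0.0143]
t 4.28 p [0.561  0.2283 0.1196] F [-0.62  0.25  0.42] M [0.04 0.04 0.03] open 0.997
travel units [-0.009   0.0118  0.0002]
rot units [ 0.0006 -0.0013  0.0146]
t 4.33 p [0.5609 0.2283 0.1195] F [-0.5  -0.43  0.73] M [ 0.01  0.04 -0.  ] open 1.004
travel units [-0.0089  0.0116  0.0002]
rot units [ 0.0006 -0.0013  0.0145]
```

>>> arm_command(
  grip_force=80,
  steps=[
    {"hand": 1,"travel": [-0.009,0.0116,0],"rotation": [0,0,0.0145]},
    {"hand": 0,"travel": [0,0,0],"rotation": [0,0,0]},
    {"hand": 0,"travel": [0,0,0],"rotation": [0,0,0]},
    {"hand": 0,"travel": [0,0,0],"rotation": [0,0,0]},
    {"hand": 0,"travel": [0,0,0],"rotation": [0,0,0]},
    {"hand": 0,"travel": [0,0,0],"rotation": [0,0,0]},
  ],
)

```text
time: 5.12
eef_pos: [0.5585, 0.2272, 0.1164]
tcp_rot: [0.7, 0.102, -0.102, -0.699]
contact_force: [-0.3, 0.3, 0.4]
opening: 0.269
```

```bash
python3 -c "
from h import *
go([.5584,.2276,.116],Rt(np.deg2rad(16.6)));print(ctrl.get_state()['tcp_rot'])"
```

```text
t 5.12 p [0.5585 0.2272 0.1164] F [-0.3   0.28  0.42] M [ 0.04 -0.02  0.12] open 0.269
travel units [-0.      0.0012  0.0014]
rot units [ 0.0018 -0.001   0.0001]
[ 0.7000482   0.101966   -0.10182781 -0.69940443]
```

>>> arm_command(
  steps=[
    {"hand": 0,"travel": [0,-0.03,0],"rotation": [0,0,0]},
    {"hand": 0,"travel": [0,-0.07,0],"rotation": [0,0,0]},
    {"hand": 0,"travel": [0,-0.1,0],"rotation": [0,0,0]},
    {"hand": 0,"travel": [0,-0.1,0],"rotation": [0,0,0]},
    {"hand": 0,"travel": [0,-0.1,0],"rotation": [0,0,0]},
    {"hand": 0,"travel": [0,-0.08,0],"rotation": [0,0,0]},
    {"hand": 0,"travel": [0,0,0],"rotation": [0,0,0]},
  ],
)

```text
time: 6.0
eef_pos: [0.5536, 0.2272, 0.2573]
tcp_rot: [0.7, 0.096, -0.108, -0.7]
contact_force: [-0.5, 1.5, -5.1]
opening: 0.273
```

```bash
python3 -c "
from h import *
a=np.deg2rad(-12.9)
e=np.array([-np.sin(a),np.cos(a)])
im,d=ctrl.read_camera('scene');cv2.imwrite('pics/scene2.png',im)
c=np.array([.5585+.0231,.2272-.4736]); print(c, c-.074*e, c+.074*e)
p=c-.074*e
go([p[0],p[1],.25],Rt(a));go([*p,.25],Rt(np.deg2rad(16.6)))"
```

```text
[ 0.5816 -0.2464] [ 0.56507949 -0.31853233] [ 0.59812051 -0.17426767]
t 6.05 p [0.5527 0.227  0.2553] F [-0.19  0.69 -4.54] M [-0.04  0.01 -0.01] open 0.268
travel units [-0.4779  0.0228 -1.7548]
rot units [ 0.005   0.9815 -0.0383]
t 6.05 p [0.5527 0.227  0.2553] F [-0.19  0.69 -4.54] M [-0.04  0.01 -0.01] open 0.268
travel units [-0.4779  0.0228 -1.7548]
rot units [-0.0048 -0.0018 -0.0379]
```

View pics/scene2.png

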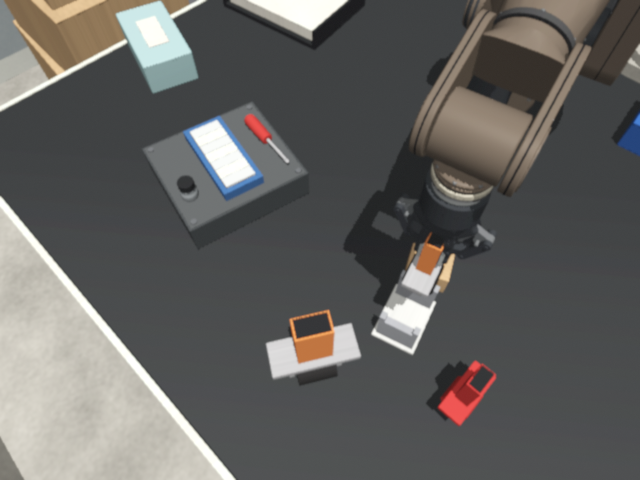

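>>> arm_command(
  steps=[
    {"hand": 0,"travel": [-0.017,0,-0.09],"rotation": [0,0,0]},
    {"hand": 0,"travel": [-0.034,0,-0.188],"rotation": [0,0,0]},
    {"hand": 0,"travel": [-0.034,0,-0.188],"rotation": [0,0,0]},
    {"hand": 0,"travel": [-0.034,0,-0.188],"rotation": [0,0,0]},
    {"hand": 0,"travel": [-0.034,0,-0.188],"rotation": [0,0,0]},
    {"hand": 0,"travel": [-0.034,0,-0.188],"rotation": [0,0,0]},
    {"hand": 0,"travel": [-0.034,0,-0.188],"rotation": [0,0,0]},
    {"hand": 0,"travel": [-0.017,0,-0.1],"rotation": [0,0,0]},
    {"hand": 0,"travel": [0,0,0],"rotation": [0,0.25,0]},
    {"hand": 0,"travel": [0,0,0],"rotation": [0,0.25,0]},
    {"hand": 0,"travel": [0,0,0],"rotation": [0,0.25,0]},
    {"hand": 0,"travel": [0,0,0],"rotation": [0,0.23,-0.03]},
    {"hand": 0,"travel": [0,0,0],"rotation": [0,0,0]},
  ],
)

```text
time: 7.68
eef_pos: [0.5839, -0.1809, 0.2181]
tcp_rot: [-0.7, 0.104, -0.065, 0.704]
contact_force: [-0.1, -0.2, -5.0]
opening: 0.268
```

```bash
python3 -c "
from h import *
a=np.deg2rad(-12.9)
go([.598,-.174,.22],Rt(a))"
```

```text
t 7.67 p [ 0.5839 -0.1809  0.2181] F [-0.07 -0.19 -5.04] M [-0.03 -0.05 -0.02] open 0.268
travel units [ 0.0399 -0.0087  0.0336]
rot units [ 0.0004 -0.0281 -0.1061]
```

>>> arm_command(
  steps=[
    {"hand": 0,"travel": [0.04,-0.0087,0.0336],"rotation": [0,-0.028,-0.106]},
    {"hand": 0,"travel": [0,0,0],"rotation": [0,0,0]},
  ],
)

```text
time: 7.92
eef_pos: [0.5967, -0.1733, 0.2165]
tcp_rot: [-0.702, 0.08, -0.076, 0.703]
contact_force: [-0.3, 0.7, -4.3]
opening: 0.271
```

```bash
python3 -c "
from h import *
a=np.deg2rad(-12.9)
for i in range(4):
  go([.598,-.174,.22],Rt(a));ctrl.read_camera('top')
"
```

```text
t 7.92 p [ 0.5967 -0.1733  0.2165] F [-0.35  0.74 -4.28] M [ 0.01 -0.04 -0.04] open 0.271
travel units [ 0.0047 -0.0117 -0.0013]
rot units [-0.0017  0.0076 -0.0103]
t 7.97 p [ 0.5963 -0.1736  0.2161] F [-0.01 -1.1  -4.49] M [ 0.06  0.09 -0.  ] open 0.273
travel units [ 0.0058 -0.0129 -0.0002]
rot units [-0.0013  0.0065 -0.0128]
t 8.03 p [ 0.5963 -0.1738  0.2163] F [-1.05 -0.7  -4.73] M [ 0.03 -0.   -0.01] open 0.271
travel units [ 0.0056 -0.0122  0.0005]
rot units [-0.0011  0.0053 -0.0121]
t 8.07 p [ 0.5965 -0.1739  0.2167] F [-0.97  0.02 -5.79] M [-0.01 -0.03  0.01] open 0.27
travel units [ 0.0047 -0.011   0.0009]
rot units [-0.001   0.0043 -0.0104]
```

>>> arm_command(
  steps=[
    {"hand": 0,"travel": [0.005,0.018,0],"rotation": [0,0.004,-0.012]},
    {"hand": 0,"travel": [0,0,0],"rotation": [0,0,0]},
  ],
)

```text
time: 8.38
eef_pos: [0.598, -0.1748, 0.2111]
tcp_rot: [-0.703, 0.079, -0.08, 0.703]
contact_force: [0.5, -0.1, -4.3]
opening: 0.268
```

```bash
python3 -c "
from h import *
a=np.deg2rad(-12.9)
for i in range(2):
  go([.598,-.174,.2035],Rt(a));ctrl.read_camera('top')
"
```

```text
t 8.38 p [ 0.598  -0.1748  0.2111] F [ 0.54 -0.07 -4.28] M [ 0.01  0.03 -0.02] open 0.268
travel units [-0.0006  0.0255  0.0026]
rot units [-0.0007 -0.0006  0.0024]
t 8.43 p [ 0.5982 -0.1749  0.2116] F [-0.25 -0.52 -4.34] M [-0.05  0.02 -0.01] open 0.272
travel units [-0.0015  0.027   0.0029]
rot units [-0.0002 -0.0006  0.004 ]
```

>>> arm_command(
  steps=[
    {"hand": 0,"travel": [0,0.018,0.002],"rotation": [0,0,0]},
    {"hand": 0,"travel": [0,0.003,0],"rotation": [0,0,0]},
  ],
)

```text
time: 8.72
eef_pos: [0.5986, -0.1744, 0.2055]
tcp_rot: [0.703, -0.078, 0.081, -0.702]
contact_force: [0.3, -0.8, -4.5]
opening: 0.268
```

```bash
python3 -c "
from h import *
a=np.deg2rad(-12.9)
for i in range(2):
  go([.598,-.174,.2035],Rt(a));ctrl.read_camera('top')
"
```

```text
t 8.72 p [ 0.5986 -0.1744  0.2055] F [ 0.25 -0.76 -4.54] M [-0.02  0.    0.03] open 0.268
travel units [-0.0023  0.0066  0.0009]
rot units [ 0.0001 -0.0005  0.0057]
t 8.78 p [ 0.5988 -0.1745  0.2058] F [ 0.05 -0.09 -4.75] M [-0.05  0.04 -0.02] open 0.271
travel units [-0.003   0.0076  0.0011]
rot units [ 0.0004 -0.0006  0.0071]
```

>>> arm_command(
  steps=[
    {"hand": 0,"travel": [0,0.006,0],"rotation": [0,0,0.005]},
    {"hand": 0,"travel": [0,0.003,0],"rotation": [0,0,0]},
  ],
)

```text
time: 9.07
eef_pos: [0.5991, -0.1746, 0.2037]
tcp_rot: [0.703, -0.079, 0.08, -0.702]
contact_force: [-0.7, 0.8, -3.0]
opening: 0.267
```

>>> arm_command(
  steps=[
    {"hand": 0,"travel": [0,0.005,0],"rotation": [0,0,0]},
  ],
)

```text
time: 9.2
eef_pos: [0.5992, -0.1748, 0.2035]
tcp_rot: [0.703, -0.079, 0.08, -0.702]
contact_force: [-1.6, 1.2, 1.9]
opening: 0.269
```

>>> arm_command(
  steps=[
    {"hand": 0,"travel": [0,0.005,0],"rotation": [0,0,0]},
  ],
)

```text
time: 9.32
eef_pos: [0.5993, -0.1749, 0.2031]
tcp_rot: [0.703, -0.079, 0.08, -0.702]
contact_force: [-2.8, 0.2, 2.0]
opening: 0.268
```

>>> arm_command(
  steps=[
    {"hand": 0,"travel": [0,0.008,0],"rotation": [0,0,0]},
  ],
)

```text
time: 9.45
eef_pos: [0.5993, -0.1751, 0.2021]
tcp_rot: [0.703, -0.079, 0.08, -0.702]
contact_force: [-5.1, 1.2, 5.2]
opening: 0.268
```

>>> arm_command(
  steps=[
    {"hand": 0,"travel": [0,0.008,0],"rotation": [0,0,0]},
  ],
)

```text
time: 9.57
eef_pos: [0.5993, -0.1752, 0.2007]
tcp_rot: [0.703, -0.079, 0.08, -0.702]
contact_force: [-4.1, 1.4, 5.9]
opening: 0.269
```

>>> arm_command(
  steps=[
    {"hand": 0,"travel": [0,0.008,0],"rotation": [0,0,0]},
  ],
)

```text
time: 9.7
eef_pos: [0.5994, -0.1753, 0.1995]
tcp_rot: [0.704, -0.079, 0.08, -0.702]
contact_force: [-5.4, 1.6, 9.4]
opening: 0.27
```

```bash
python3 -c "
from h import *
a=np.deg2rad(-12.9)
go([.598,-.174,.2035],Rt(a))
"
```

```text
t 9.7 p [ 0.5994 -0.1753  0.1995] F [-5.43  1.57  9.36] M [ 0.35  1.29 -0.01] open 0.27
travel units [-0.0055 -0.0133  0.0031]
rot units [0.0045 0.0006 0.0042]
```

>>> arm_command(
  steps=[
    {"hand": 0,"travel": [-0.003,0.008,-0.007],"rotation": [0,0,0]},
    {"hand": 0,"travel": [-0.003,0.008,-0.007],"rotation": [0,0,0]},
  ],
)

```text
time: 9.95
eef_pos: [0.5985, -0.1774, 0.1995]
tcp_rot: [-0.702, 0.077, -0.082, 0.703]
contact_force: [-2.8, 4.5, 10.0]
opening: 0.266
```

>>> arm_command(
  steps=[
    {"hand": 0,"travel": [-0.003,0.008,-0.007],"rotation": [0,0,0]},
    {"hand": 0,"travel": [-0.003,0.008,-0.007],"rotation": [0,0,0]},
  ],
)

```text
time: 10.2
eef_pos: [0.5978, -0.1791, 0.1995]
tcp_rot: [-0.7, 0.076, -0.084, 0.705]
contact_force: [-3.9, 3.5, 8.8]
opening: 0.274
```

>>> arm_command(
  steps=[
    {"hand": 0,"travel": [-0.003,0.008,-0.007],"rotation": [0,0,0]},
    {"hand": 0,"travel": [-0.003,0.008,-0.007],"rotation": [0,0,0]},
  ],
)

```text
time: 10.45
eef_pos: [0.597, -0.181, 0.1996]
tcp_rot: [-0.698, 0.074, -0.086, 0.707]
contact_force: [-3.7, 4.1, 9.0]
opening: 0.276
```

```bash
cat > st.py <<'E'
from h import *
a=np.deg2rad(-12.9);c=np.array([.5816,-.2464])
s=ctrl.get_state();d=s['eef_pos'][:2]-c
x=np.array([np.cos(a),np.sin(a)]);y=np.array([-np.sin(a),np.cos(a)])
print("t",round(s['time'],2),"u,v mm",(1000*d@x).round(1),(1000*d@y).round(1),"z",s['eef_pos'][2].round(4),"F xyz",(s['contact_force'][:2]@x).round(1),(s['contact_force'][:2]@y).round(1),(s['contact_force'][2]+4.7).round(1))
R0=Ro.from_quat(s['tcp_rot']).as_matrix();print("rot units",np.rad2deg(Ro.from_matrix(R0.T@Rt(a)).as_rotvec()/30).round(4),s['wrist_torque'].round(2))
E
python3 st.py
```

```text
t 10.45 u,v mm 0.5 67.2 z 0.1996 F xyz -4.5 3.2 13.7
rot units [-0.0252 -0.0025  0.0282] [0.92 1.04 0.07]
```

>>> arm_command(
  steps=[
    {"hand": 0,"travel": [-0.003,0.0075,-0.01],"rotation": [-0.007,0,0.007]},
    {"hand": 0,"travel": [-0.003,0.0075,-0.01],"rotation": [-0.007,0,0.007]},
    {"hand": 0,"travel": [-0.003,0.0075,-0.01],"rotation": [-0.007,0,0.007]},
  ],
)

```text
time: 10.82
eef_pos: [0.5954, -0.1885, 0.1995]
tcp_rot: [-0.702, 0.075, -0.084, 0.704]
contact_force: [-2.0, 1.6, 7.7]
opening: 0.272
```

>>> arm_command(
  steps=[
    {"hand": 0,"travel": [-0.003,0.0075,-0.01],"rotation": [-0.007,0,0.007]},
    {"hand": 0,"travel": [-0.003,0.0075,-0.01],"rotation": [-0.007,0,0.007]},
    {"hand": 0,"travel": [-0.003,0.0075,-0.01],"rotation": [-0.007,0,0.007]},
  ],
)

```text
time: 11.2
eef_pos: [0.5934, -0.1983, 0.1995]
tcp_rot: [0.706, -0.077, 0.083, -0.699]
contact_force: [-3.2, 1.5, 7.7]
opening: 0.274
```

```bash
python3 st.py
```

```text
t 11.2 u,v mm 0.8 49.6 z 0.1995 F xyz -3.4 0.8 12.4
rot units [ 0.0191 -0.0016  0.0186] [ 0.27  1.   -0.02]
```

>>> arm_command(
  steps=[
    {"hand": 0,"travel": [-0.003,0.0075,-0.0085],"rotation": [0.001,0,0.008]},
    {"hand": 0,"travel": [-0.003,0.0075,-0.0085],"rotation": [0.001,0,0.008]},
    {"hand": 0,"travel": [-0.003,0.0075,-0.0085],"rotation": [0.001,0,0.008]},
    {"hand": 0,"travel": [-0.003,0.0075,-0.0085],"rotation": [0.001,0,0.008]},
  ],
)

```text
time: 11.7
eef_pos: [0.5924, -0.205, 0.1996]
tcp_rot: [-0.702, 0.079, -0.082, 0.703]
contact_force: [-2.7, 1.8, 8.1]
opening: 0.269
```

```bash
python3 st.py
```

```text
t 11.7 u,v mm 1.3 42.8 z 0.1996 F xyz -3.0 1.2 12.8
rot units [-0.0018 -0.0055  0.0103] [ 0.78  0.71 -0.05]
```

>>> arm_command(
  steps=[
    {"hand": 0,"travel": [-0.004,0.0075,-0.009],"rotation": [-0.002,0,0.008]},
    {"hand": 0,"travel": [-0.004,0.0075,-0.009],"rotation": [-0.002,0,0.008]},
    {"hand": 0,"travel": [-0.004,0.0075,-0.009],"rotation": [-0.002,0,0.008]},
    {"hand": 0,"travel": [-0.004,0.0075,-0.009],"rotation": [-0.002,0,0.008]},
    {"hand": 0,"travel": [-0.004,0.0075,-0.009],"rotation": [-0.002,0,0.008]},
  ],
)

```text
time: 12.32
eef_pos: [0.5893, -0.2187, 0.1996]
tcp_rot: [0.705, -0.079, 0.081, -0.7]
contact_force: [-3.2, 1.1, 6.8]
opening: 0.266
```

```bash
python3 st.py
```

```text
t 12.32 u,v mm 1.3 28.7 z 0.1996 F xyz -3.4 0.4 11.5
rot units [ 0.0138 -0.0052  0.0073] [ 0.22  0.75 -0.07]
```

>>> arm_command(
  steps=[
    {"hand": 0,"travel": [-0.004,0.0078,-0.0085],"rotation": [0.001,-0.001,0.009]},
    {"hand": 0,"travel": [-0.004,0.0078,-0.0085],"rotation": [0.001,-0.001,0.009]},
    {"hand": 0,"travel": [-0.004,0.0078,-0.0085],"rotation": [0.001,-0.001,0.009]},
    {"hand": 0,"travel": [-0.004,0.0078,-0.0085],"rotation": [0.001,-0.001,0.009]},
    {"hand": 0,"travel": [-0.004,0.0078,-0.0085],"rotation": [-0.001,-0.001,0.009]},
    {"hand": 0,"travel": [-0.004,0.0078,-0.0085],"rotation": [-0.001,-0.001,0.009]},
  ],
)

```text
time: 13.08
eef_pos: [0.5868, -0.2315, 0.1996]
tcp_rot: [0.703, -0.08, 0.08, -0.702]
contact_force: [-3.5, 2.0, 8.4]
opening: 0.274
```

```bash
python3 st.py
```

```text
t 13.07 u,v mm 1.7 15.6 z 0.1996 F xyz -3.8 1.1 13.1
rot units [ 0.0017 -0.0031 -0.0004] [ 0.51  0.67 -0.09]
```

>>> arm_command(
  steps=[
    {"hand": 0,"travel": [-0.005,0.0076,-0.0088],"rotation": [-0.001,-0.001,0.007]},
    {"hand": 0,"travel": [-0.005,0.0076,-0.0088],"rotation": [-0.001,-0.001,0.007]},
    {"hand": 0,"travel": [-0.005,0.0076,-0.0088],"rotation": [-0.001,-0.001,0.007]},
    {"hand": 0,"travel": [-0.005,0.0076,-0.0088],"rotation": [-0.001,-0.001,0.007]},
    {"hand": 0,"travel": [-0.005,0.0076,-0.0088],"rotation": [-0.001,-0.001,0.007]},
    {"hand": 0,"travel": [-0.005,0.0076,-0.0088],"rotation": [-0.001,-0.001,0.007]},
    {"hand": 0,"travel": [-0.005,0.0076,-0.0088],"rotation": [-0.001,-0.001,0.007]},
    {"hand": 0,"travel": [-0.005,0.0076,-0.0088],"rotation": [-0.001,-0.001,0.007]},
  ],
)

```text
time: 14.08
eef_pos: [0.5814, -0.252, 0.1996]
tcp_rot: [0.705, -0.077, 0.082, -0.7]
contact_force: [-0.9, 2.8, 8.5]
opening: 0.269
```

```bash
python3 st.py
```

```text
t 14.07 u,v mm 1.1 -5.5 z 0.1996 F xyz -1.5 2.5 13.2
rot units [0.0119 0.0008 0.0144] [ 0.61  0.52 -0.01]
```

>>> arm_command(
  steps=[
    {"hand": 0,"travel": [-0.005,0.0075,-0.0082],"rotation": [0.001,0,0.009]},
    {"hand": 0,"travel": [-0.005,0.0075,-0.0082],"rotation": [0.001,0,0.009]},
    {"hand": 0,"travel": [-0.005,0.0075,-0.0082],"rotation": [0.001,0,0.009]},
    {"hand": 0,"travel": [-0.005,0.0075,-0.0082],"rotation": [0.001,0,0.009]},
    {"hand": 0,"travel": [-0.005,0.0075,-0.0082],"rotation": [0,0,0.007]},
    {"hand": 0,"travel": [-0.005,0.0075,-0.0082],"rotation": [0,0,0.007]},
    {"hand": 0,"travel": [-0.005,0.0075,-0.0082],"rotation": [0,0,0.007]},
    {"hand": 0,"travel": [-0.005,0.0075,-0.0082],"rotation": [0,0,0.007]},
  ],
)

```text
time: 15.08
eef_pos: [0.5765, -0.2719, 0.1996]
tcp_rot: [0.706, -0.076, 0.083, -0.699]
contact_force: [-0.5, 4.6, 7.2]
opening: 0.271
```

```bash
python3 st.py
```

```text
t 15.07 u,v mm 0.7 -26.0 z 0.1996 F xyz -1.5 4.3 11.9
rot units [ 0.0152 -0.0023  0.0215] [ 0.95  0.44 -0.01]
```

>>> arm_command(
  steps=[
    {"hand": 0,"travel": [-0.004,0.0076,-0.0078],"rotation": [0.001,0,0.01]},
    {"hand": 0,"travel": [-0.004,0.0076,-0.0078],"rotation": [0.001,0,0.01]},
    {"hand": 0,"travel": [-0.004,0.0076,-0.0078],"rotation": [0.001,0,0.01]},
    {"hand": 0,"travel": [-0.004,0.0076,-0.0078],"rotation": [0.001,0,0.01]},
    {"hand": 0,"travel": [-0.004,0.0076,-0.0078],"rotation": [0,0,0.009]},
    {"hand": 0,"travel": [-0.004,0.0076,-0.0078],"rotation": [0,0,0.009]},
    {"hand": 0,"travel": [-0.004,0.0076,-0.0078],"rotation": [0,0,0.009]},
    {"hand": 0,"travel": [-0.004,0.0076,-0.0078],"rotation": [0,0,0.009]},
  ],
)

```text
time: 16.08
eef_pos: [0.5725, -0.2923, 0.1996]
tcp_rot: [0.707, -0.079, 0.081, -0.698]
contact_force: [-1.9, 3.7, 7.1]
opening: 0.266
```

```bash
python3 st.py
```

```text
t 16.07 u,v mm 1.4 -46.8 z 0.1996 F xyz -2.7 3.2 11.8
rot units [ 0.0256 -0.0033  0.0073] [ 0.89  0.47 -0.01]
```

>>> arm_command(
  steps=[
    {"hand": 0,"travel": [-0.005,0.0077,-0.0075],"rotation": [0.003,-0.001,0.008]},
    {"hand": 0,"travel": [-0.005,0.0077,-0.0075],"rotation": [0.003,-0.001,0.008]},
    {"hand": 0,"travel": [-0.005,0.0077,-0.0075],"rotation": [0.003,0,0.008]},
    {"hand": 0,"travel": [-0.005,0.0077,-0.0075],"rotation": [0.003,0,0.008]},
    {"hand": 0,"travel": [-0.005,0.0077,-0.0075],"rotation": [0.003,0,0.008]},
    {"hand": 0,"travel": [-0.005,0.0077,-0.0075],"rotation": [0.003,0,0.008]},
    {"hand": 0,"travel": [-0.005,0.0077,-0.0075],"rotation": [0.003,0,0.008]},
    {"hand": 0,"travel": [-0.005,0.0077,-0.0075],"rotation": [0.003,0,0.008]},
  ],
)

```text
time: 17.08
eef_pos: [0.5683, -0.3092, 0.1996]
tcp_rot: [0.704, -0.078, 0.083, -0.701]
contact_force: [-2.1, 0.2, 6.6]
opening: 0.272
```

```bash
python3 st.py
```

```text
t 17.07 u,v mm 1.1 -64.2 z 0.1996 F xyz -2.1 -0.3 11.3
rot units [ 0.0045 -0.0034  0.0144] [ 0.2   0.62 -0.01]
```

>>> arm_command(
  steps=[
    {"hand": 0,"travel": [-0.005,0.0077,-0.008],"rotation": [0,-0.001,0.009]},
    {"hand": 0,"travel": [-0.005,0.0077,-0.008],"rotation": [0,-0.001,0.009]},
    {"hand": 0,"travel": [-0.005,0.0077,-0.008],"rotation": [0,0,0.009]},
    {"hand": 0,"travel": [-0.005,0.0077,-0.008],"rotation": [0,0,0.009]},
    {"hand": 0,"travel": [-0.005,0.0077,-0.008],"rotation": [0,0,0.009]},
    {"hand": 0,"travel": [-0.005,0.0077,-0.008],"rotation": [0,0,0.009]},
  ],
)

```text
time: 17.82
eef_pos: [0.5637, -0.3286, 0.1996]
tcp_rot: [0.709, -0.077, 0.082, -0.696]
contact_force: [-1.9, 0.8, 6.7]
opening: 0.272
```

```bash
python3 st.py
```

```text
t 17.82 u,v mm 0.9 -84.1 z 0.1996 F xyz -2.1 0.4 11.4
rot units [ 0.0345 -0.0014  0.0167] [0.19 0.51 0.  ]
```

>>> arm_command(
  steps=[
    {"hand": 0,"travel": [-0.004,0.0075,0.004],"rotation": [0.008,0,0.009]},
    {"hand": 0,"travel": [-0.004,0.0075,0.008],"rotation": [0.005,0,0.009]},
    {"hand": 0,"travel": [-0.004,0.0075,0.008],"rotation": [0.002,0,0.008]},
    {"hand": 0,"travel": [-0.004,0.0075,0.008],"rotation": [0.002,0,0.008]},
    {"hand": 0,"travel": [-0.004,0.0075,0.008],"rotation": [0.002,0,0.008]},
    {"hand": 0,"travel": [-0.004,0.0075,0.008],"rotation": [0.002,0,0.008]},
    {"hand": 0,"travel": [-0.004,0.0075,0.008],"rotation": [0.002,0,0.008]},
    {"hand": 0,"travel": [-0.004,0.0075,0.008],"rotation": [0.002,0,0.008]},
  ],
)

```text
time: 18.82
eef_pos: [0.5661, -0.3196, 0.1995]
tcp_rot: [0.713, -0.078, 0.081, -0.692]
contact_force: [-2.6, 0.9, 7.4]
opening: 0.27
```

```bash
python3 st.py
```

```text
t 18.82 u,v mm 1.2 -74.9 z 0.1995 F xyz -2.7 0.3 12.1
rot units [0.0572 0.0001 0.0129] [0.05 0.69 0.02]
```

>>> arm_command(
  steps=[
    {"hand": 0,"travel": [-0.005,0.0075,0.01],"rotation": [0.015,0,0.009]},
    {"hand": 0,"travel": [-0.005,0.0075,0.01],"rotation": [0.015,0,0.009]},
    {"hand": 0,"travel": [-0.005,0.0075,0.01],"rotation": [0.013,0,0.009]},
    {"hand": 0,"travel": [-0.005,0.0075,0.01],"rotation": [0.012,0,0.009]},
    {"hand": 0,"travel": [-0.005,0.0075,0.01],"rotation": [0.01,0,0.009]},
    {"hand": 0,"travel": [-0.005,0.0075,0.01],"rotation": [0.01,0,0.009]},
  ],
)

```text
time: 19.58
eef_pos: [0.5685, -0.3079, 0.1996]
tcp_rot: [0.706, -0.077, 0.082, -0.699]
contact_force: [-1.1, -0.2, 7.0]
opening: 0.27
```

```bash
python3 st.py
```

```text
t 19.57 u,v mm 1.0 -62.9 z 0.1996 F xyz -1.0 -0.5 11.7
rot units [0.0163 0.0015 0.0151] [ 0.06  0.54 -0.01]
```

>>> arm_command(
  steps=[
    {"hand": 0,"travel": [-0.005,0.0076,0.01],"rotation": [0.01,0,0.01]},
    {"hand": 0,"travel": [-0.005,0.0076,0.01],"rotation": [0.01,0,0.01]},
    {"hand": 0,"travel": [-0.005,0.0076,0.01],"rotation": [0.009,0,0.01]},
    {"hand": 0,"travel": [-0.005,0.0076,0.01],"rotation": [0.009,0,0.009]},
    {"hand": 0,"travel": [-0.005,0.0076,0.01],"rotation": [0.008,0,0.009]},
    {"hand": 0,"travel": [-0.005,0.0076,0.01],"rotation": [0.008,0,0.009]},
    {"hand": 0,"travel": [-0.005,0.0076,0.01],"rotation": [0.008,0,0.009]},
    {"hand": 0,"travel": [-0.005,0.0076,0.01],"rotation": [0.008,0,0.009]},
    {"hand": 0,"travel": [-0.005,0.0076,0.01],"rotation": [0.008,0,0.009]},
    {"hand": 0,"travel": [-0.005,0.0076,0.01],"rotation": [0.008,0,0.009]},
  ],
)

```text
time: 20.82
eef_pos: [0.5731, -0.2873, 0.1996]
tcp_rot: [-0.7, 0.075, -0.082, 0.705]
contact_force: [-1.8, 0.1, 6.9]
opening: 0.276
```

```bash
python3 st.py
```

```text
t 20.82 u,v mm 0.9 -41.7 z 0.1996 F xyz -1.8 -0.3 11.6
rot units [-0.0164  0.0047  0.0164] [0.09 0.55 0.06]
```

>>> arm_command(
  steps=[
    {"hand": 0,"travel": [-0.005,0.0076,0.01],"rotation": [0.0,0.001,0.01]},
    {"hand": 0,"travel": [-0.005,0.0076,0.01],"rotation": [0.0,0.001,0.01]},
    {"hand": 0,"travel": [-0.005,0.0076,0.01],"rotation": [0.003,0.001,0.01]},
    {"hand": 0,"travel": [-0.005,0.0076,0.01],"rotation": [0.004,0,0.01]},
    {"hand": 0,"travel": [-0.005,0.0076,0.01],"rotation": [0.005,0,0.01]},
    {"hand": 0,"travel": [-0.005,0.0076,0.01],"rotation": [0.005,0,0.009]},
    {"hand": 0,"travel": [-0.005,0.0076,0.01],"rotation": [0.005,0,0.009]},
    {"hand": 0,"travel": [-0.005,0.0076,0.01],"rotation": [0.005,0,0.009]},
    {"hand": 0,"travel": [-0.005,0.0076,0.01],"rotation": [0.005,0,0.009]},
    {"hand": 0,"travel": [-0.005,0.0076,0.01],"rotation": [0.005,0,0.009]},
    {"hand": 0,"travel": [-0.005,0.0076,0.01],"rotation": [0.005,0,0.009]},
    {"hand": 0,"travel": [-0.005,0.0076,0.01],"rotation": [0.005,0,0.009]},
  ],
)

```text
time: 22.32
eef_pos: [0.579, -0.2613, 0.1996]
tcp_rot: [-0.702, 0.075, -0.081, 0.703]
contact_force: [-1.9, 0.5, 7.0]
opening: 0.275
```

```bash
python3 st.py
```

```text
t 22.32 u,v mm 0.8 -15.1 z 0.1996 F xyz -2.0 0.1 11.7
rot units [-0.0036  0.0067  0.0161] [0.05 0.6  0.02]
```

>>> arm_command(
  steps=[
    {"hand": 0,"travel": [-0.005,0.0076,0.01],"rotation": [0.003,0.001,0.01]},
    {"hand": 0,"travel": [-0.005,0.0076,0.01],"rotation": [0.003,0.001,0.01]},
    {"hand": 0,"travel": [-0.005,0.0076,0.01],"rotation": [0.004,0.001,0.01]},
    {"hand": 0,"travel": [-0.005,0.0076,0.01],"rotation": [0.005,0,0.01]},
    {"hand": 0,"travel": [-0.005,0.0076,0.01],"rotation": [0.005,0,0.01]},
    {"hand": 0,"travel": [-0.005,0.0076,0.01],"rotation": [0.005,0,0.009]},
    {"hand": 0,"travel": [-0.005,0.0076,0.01],"rotation": [0.005,0,0.009]},
    {"hand": 0,"travel": [-0.005,0.0076,0.01],"rotation": [0.005,0,0.009]},
    {"hand": 0,"travel": [-0.005,0.0076,0.01],"rotation": [0.005,0,0.009]},
    {"hand": 0,"travel": [-0.005,0.0076,0.01],"rotation": [0.005,0,0.009]},
    {"hand": 0,"travel": [-0.005,0.0076,0.01],"rotation": [0.005,0,0.009]},
    {"hand": 0,"travel": [-0.005,0.0076,0.01],"rotation": [0.005,0,0.009]},
    {"hand": 0,"travel": [-0.005,0.0076,0.01],"rotation": [0.005,0,0.009]},
    {"hand": 0,"travel": [-0.005,0.0076,0.01],"rotation": [0.005,0,0.009]},
    {"hand": 0,"travel": [-0.005,0.0076,0.01],"rotation": [0.005,0,0.009]},
  ],
)

```text
time: 24.2
eef_pos: [0.5867, -0.2273, 0.1996]
tcp_rot: [-0.702, 0.074, -0.081, 0.704]
contact_force: [-2.2, 0.5, 7.7]
opening: 0.269
```

```bash
python3 st.py
```

```text
t 24.2 u,v mm 0.7 19.8 z 0.1996 F xyz -2.2 -0.0 12.4
rot units [-0.0088  0.0102  0.0158] [0.11 0.6  0.01]
```

>>> arm_command(
  steps=[
    {"hand": 0,"travel": [-0.005,0.0076,0.01],"rotation": [0.002,0.002,0.01]},
    {"hand": 0,"travel": [-0.005,0.0076,0.01],"rotation": [0.002,0.002,0.01]},
    {"hand": 0,"travel": [-0.005,0.0076,0.01],"rotation": [0.004,0.001,0.01]},
    {"hand": 0,"travel": [-0.005,0.0076,0.01],"rotation": [0.004,0.001,0.01]},
    {"hand": 0,"travel": [-0.005,0.0076,0.01],"rotation": [0.005,0.001,0.01]},
    {"hand": 0,"travel": [-0.005,0.0076,0.01],"rotation": [0.005,0.001,0.009]},
    {"hand": 0,"travel": [-0.005,0.0076,0.01],"rotation": [0.005,0,0.009]},
    {"hand": 0,"travel": [-0.005,0.0076,0.01],"rotation": [0.005,0,0.009]},
    {"hand": 0,"travel": [-0.005,0.0076,0.01],"rotation": [0.005,0,0.009]},
    {"hand": 0,"travel": [-0.005,0.0076,0.01],"rotation": [0.005,0,0.009]},
    {"hand": 0,"travel": [-0.005,0.0076,0.01],"rotation": [0.005,0,0.009]},
    {"hand": 0,"travel": [-0.005,0.0076,0.01],"rotation": [0.005,0,0.009]},
    {"hand": 0,"travel": [-0.005,0.0076,0.01],"rotation": [0.005,0,0.009]},
    {"hand": 0,"travel": [-0.005,0.0076,0.01],"rotation": [0.005,0,0.009]},
    {"hand": 0,"travel": [-0.005,0.0076,0.01],"rotation": [0.005,0,0.009]},
    {"hand": 0,"travel": [-0.005,0.0076,0.01],"rotation": [0.005,0,0.009]},
  ],
)

```text
time: 26.2
eef_pos: [0.5954, -0.1883, 0.1995]
tcp_rot: [-0.698, 0.075, -0.081, 0.707]
contact_force: [-1.7, 0.9, 6.8]
opening: 0.267
```

```bash
python3 st.py
```

```text
t 26.2 u,v mm 0.5 59.7 z 0.1995 F xyz -1.8 0.5 11.5
rot units [-0.0264  0.0091  0.0147] [ 0.09  0.68 -0.  ]
```

>>> arm_command(
  steps=[
    {"hand": 0,"travel": [-0.005,0.0076,0.01],"rotation": [-0.003,0.002,0.01]},
    {"hand": 0,"travel": [-0.005,0.0076,0.01],"rotation": [-0.003,0.002,0.01]},
    {"hand": 0,"travel": [-0.005,0.0076,0.01],"rotation": [0,0.001,0.01]},
    {"hand": 0,"travel": [-0.005,0.0076,0.01],"rotation": [0,0.001,0.01]},
    {"hand": 0,"travel": [-0.005,0.0076,0.01],"rotation": [0.002,0.001,0.01]},
    {"hand": 0,"travel": [-0.005,0.0076,0.01],"rotation": [0.002,0.001,0.009]},
    {"hand": 0,"travel": [-0.004,0.0076,0.0],"rotation": [0,0,0.009]},
  ],
)

```text
time: 27.08
eef_pos: [0.5991, -0.1732, 0.1995]
tcp_rot: [-0.702, 0.076, -0.08, 0.703]
contact_force: [-3.8, 0.7, 7.4]
opening: 0.273
```

```bash
python3 st.py
```

```text
t 27.07 u,v mm 0.7 75.3 z 0.1995 F xyz -3.8 -0.1 12.1
rot units [-0.0048  0.0054  0.0107] [0.25 0.77 0.09]
```

>>> arm_command(
  steps=[
    {"hand": 0,"travel": [0,-0.04,0],"rotation": [0,0,0]},
    {"hand": 0,"travel": [0,-0.1,0],"rotation": [0,0,0]},
    {"hand": 0,"travel": [0,-0.1,0],"rotation": [0,0,0]},
    {"hand": 0,"travel": [0,-0.05,0],"rotation": [0,0,0]},
    {"hand": 0,"travel": [0,0,0],"rotation": [0,-0.25,0]},
    {"hand": 0,"travel": [0,0,0],"rotation": [0,-0.25,0]},
    {"hand": 0,"travel": [0,0,0],"rotation": [0,-0.25,0]},
    {"hand": 0,"travel": [0,0,0],"rotation": [0,-0.23,0]},
  ],
)

```text
time: 28.08
eef_pos: [0.5982, -0.1725, 0.2784]
tcp_rot: [-0.697, -0.11, 0.106, 0.7]
contact_force: [-0.6, 1.0, -4.3]
opening: 0.271
```

```bash
python3 -c "
from h import *
go([.5585,.2272,.27],Rt(np.deg2rad(16.6)))
"; python3 st.py
```

```text
t 28.07 p [ 0.5982 -0.1725  0.2784] F [-0.63  1.   -4.29] M [0.02 0.01 0.01] open 0.271
travel units [0.2754 0.0348 1.3101]
rot units [-0.0075  0.0319  0.0109]
t 28.07 u,v mm -0.3 75.7 z 0.2784 F xyz -0.8 0.8 0.4
rot units [-0.0102  1.0152  0.0088] [0.02 0.01 0.01]
```

>>> arm_command(
  steps=[
    {"hand": 0,"travel": [0.02,-0.005,0.09],"rotation": [0,0.02,0]},
    {"hand": 0,"travel": [0.038,-0.008,0.18],"rotation": [0,0,0]},
    {"hand": 0,"travel": [0.038,-0.008,0.18],"rotation": [0,0,0]},
    {"hand": 0,"travel": [0.038,-0.008,0.18],"rotation": [0,0,0]},
    {"hand": 0,"travel": [0.038,-0.008,0.18],"rotation": [0,0,0]},
    {"hand": 0,"travel": [0.038,-0.008,0.18],"rotation": [0,0,0]},
    {"hand": 0,"travel": [0.038,-0.008,0.18],"rotation": [0,0,0]},
    {"hand": 0,"travel": [0.02,-0.005,0.09],"rotation": [0,0,0]},
    {"hand": 0,"travel": [0,0,0],"rotation": [0,0,0]},
  ],
)

```text
time: 29.2
eef_pos: [0.5624, 0.2238, 0.2855]
tcp_rot: [-0.696, -0.102, 0.104, 0.703]
contact_force: [0.5, -0.3, -5.5]
opening: 0.265
```

```bash
python3 -c "
from h import *
im,d=ctrl.read_camera('top');cv2.imwrite('pics/top3.png',im);np.savez('pics/top3.npz',im=im,d=d)
im,d=ctrl.read_camera('scene');cv2.imwrite('pics/scene3.png',im);np.savez('pics/scene3.npz',im=im,d=d)
go([.5585,.2272,.27],Rt(np.deg2rad(16.6)))
a=np.deg2rad(-12.9)
for c,o in(('top',(.5804,-.2437)),('scene',(.5826,-.2481))):
    z=np.load(f'pics/{c}3.npz');W=cloud(c,z['d'])
    D=W[...,:2]-o; u=D[...,0]*np.cos(a)+D[...,1]*np.sin(a);v=-D[...,0]*np.sin(a)+D[...,1]*np.cos(a)
    print([W[(abs(u)<.025)&(abs(v-(k-3)*.024)<.009)&(W[...,2]>.07)][:,2].mean().round(4) for k in range(7)])
"
```

```text
t 29.3 p [0.5627 0.2217 0.2853] F [-0.18 -0.55 -4.04] M [-0.07  0.04  0.04] open 0.272
travel units [-0.0081  0.0513  0.0211]
rot units [-0.0168  0.0003 -0.0026]
[np.float64(0.093), np.float64(0.093), np.float64(0.0928), np.float64(0.093), np.float64(0.0931), np.float64(0.0931), np.float64(0.0931)]
[np.float64(0.0947), np.float64(0.0946), np.float64(0.0946), np.float64(0.0944), np.float64(0.0946), np.float64(0.0947), np.float64(0.0944)]
```

View pics/scene3.png

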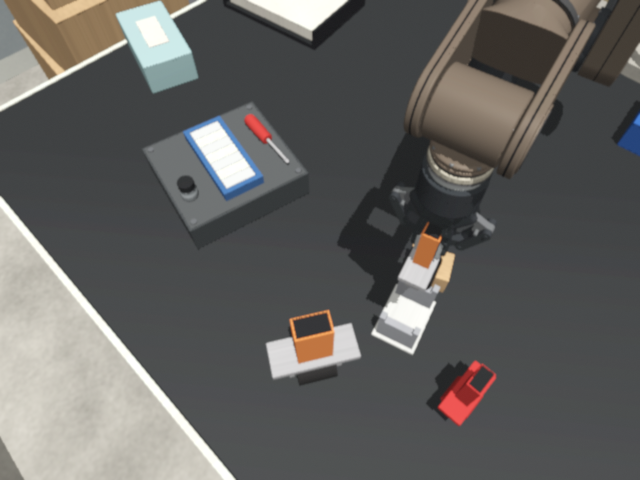

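View pics/top3.png

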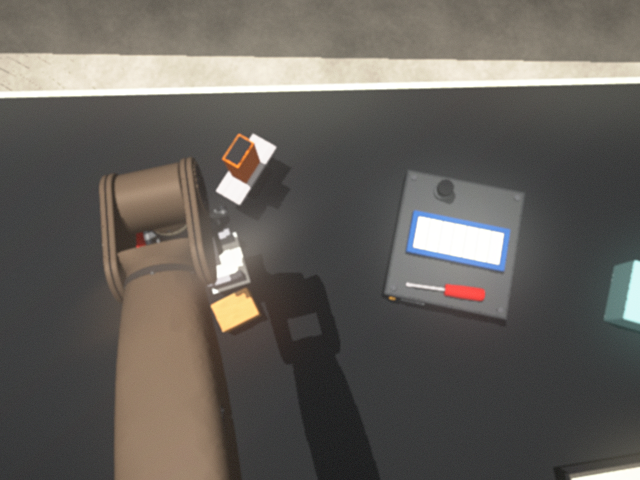

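All seven plates now read level with the frame (93.0 and 94.6 mm, against 93.2 and 94.7 mm for the frame). Next I'll check how the roller sits in the hand before putting it back.

```bash
python3 -c "
from h import *
s=ctrl.get_state();R=Ro.from_quat(s['tcp_rot']).as_matrix()
z=np.load('pics/scene3.npz');W=cloud('scene',z['d'])
T=(W-s['eef_pos']-np.array([.0011,-.0018,.001]))@R
q=(abs(T[...,0])<.07)&(abs(T[...,2])<.05)&(T[...,1]>.028)&(T[...,1]<.06)
P=T[q];print(q.sum(),P.min(0),P.max(0))
h,e=np.histogram(P[:,1],16);print(h,e.round(4))
m=(P[:,1]>.037)&(P[:,1]<.045);B=P[m];print(rect(B[:,[0,2]]))
A=np.c_[B[:,0],B[:,2],np.ones(len(B))];print(np.linalg.lstsq(A,B[:,1],rcond=None)[0])
"
```

```text
886 [-0.00723685  0.02801303 -0.01798349] [0.05077566 0.05236283 0.02164601]
[ 11   7  11  13   7   9  11  10 128 394 210  29  14  14  15   3] [0.028  0.0295 0.0311 0.0326 0.0341 0.0356 0.0371 0.0387 0.0402 0.0417
 0.0432 0.0448 0.0463 0.0478 0.0493 0.0508 0.0524]
(array([21.8,  1.8]), array([58. , 39.6]), 0.09)
[0.00509681 0.00204344 0.04240345]
```

>>> arm_command(
  steps=[
    {"hand": 0,"travel": [-0.008,0.05,0.019],"rotation": [-0.016,0,0]},
    {"hand": 0,"travel": [0,0.1,0],"rotation": [0,0,0]},
    {"hand": 0,"travel": [0,0.1,0],"rotation": [0,0,0]},
    {"hand": 0,"travel": [0,0.1,0],"rotation": [0,0,0]},
    {"hand": 0,"travel": [0,0.05,0],"rotation": [0,0,0]},
    {"hand": 0,"travel": [0,0.0,0],"rotation": [0,0,0]},
  ],
)

```text
time: 30.05
eef_pos: [0.5573, 0.2209, 0.1564]
tcp_rot: [0.701, 0.097, -0.101, -0.7]
contact_force: [0.2, 0.4, -4.4]
opening: 0.27
```

```bash
python3 -c "
from h import *
for i in range(3):
  go([.5585,.2272,.135],Rt(np.deg2rad(16.6)));ctrl.read_camera('top')
"
```

```text
t 30.05 p [0.5573 0.2209 0.1564] F [ 0.22  0.35 -4.41] M [ 0.03 -0.04 -0.01] open 0.27
travel units [0.01   0.0714 0.019 ]
rot units [ 0.0018 -0.0173 -0.0111]
t 30.1 p [0.5578 0.2211 0.1574] F [-0.15 -0.01 -4.06] M [ 0.02  0.03 -0.02] open 0.273
travel units [0.0083 0.0745 0.019 ]
rot units [ 0.0023 -0.0168 -0.0083]
t 30.15 p [0.5585 0.2214 0.1586] F [-0.14 -0.47 -4.16] M [ 0.01 -0.05  0.02] open 0.271
travel units [0.0054 0.0787 0.0187]
rot units [ 0.0024 -0.0165 -0.0037]
```

>>> arm_command(
  steps=[
    {"hand": 0,"travel": [0.0055,0,0.019],"rotation": [0.002,-0.016,-0.004]},
    {"hand": 0,"travel": [0,0.03,0],"rotation": [0,0,0]},
    {"hand": 0,"travel": [0,0.03,0],"rotation": [0,0,0]},
    {"hand": 0,"travel": [0,0,0],"rotation": [0,0,0]},
  ],
)

```text
time: 30.7
eef_pos: [0.5609, 0.2288, 0.1438]
tcp_rot: [-0.699, -0.105, 0.1, 0.7]
contact_force: [0.0, 0.1, -4.7]
opening: 0.271
```

```bash
python3 -c "
from h import *
for i in range(3):
  go([.5585,.2272,.117],Rt(np.deg2rad(16.6)));ctrl.read_camera('top')
"
```

```text
t 30.7 p [0.5609 0.2288 0.1438] F [ 0.03  0.08 -4.7 ] M [-0.01  0.02 -0.01] open 0.271
travel units [-0.0099  0.0891 -0.0028]
rot units [0.0011 0.002  0.0159]
t 30.75 p [0.5612 0.2288 0.1442] F [ 0.09 -0.07 -4.83] M [ 0.04  0.05 -0.01] open 0.267
travel units [-0.011   0.0906 -0.0026]
rot units [0.0012 0.0018 0.0173]
t 30.8 p [0.5615 0.2289 0.1447] F [-0.15 -0.9  -4.59] M [-0.01  0.01 -0.  ] open 0.269
travel units [-0.012   0.0921 -0.0024]
rot units [0.0014 0.0018 0.0189]
```

>>> arm_command(
  steps=[
    {"hand": 0,"travel": [-0.011,0.02,-0.0024],"rotation": [0,0,0.018]},
    {"hand": 0,"travel": [0,0.018,0],"rotation": [0,0,0]},
    {"hand": 0,"travel": [0,0.01,0],"rotation": [0,0,0]},
  ],
)

```text
time: 31.22
eef_pos: [0.559, 0.2271, 0.1302]
tcp_rot: [0.7, 0.103, -0.102, -0.699]
contact_force: [0.0, -0.6, -4.7]
opening: 0.271
```

```bash
python3 -c "
from h import *
for i in range(2):
  go([.5585,.2272,.117],Rt(np.deg2rad(16.6)));ctrl.read_camera('top')
"
```

```text
t 31.23 p [0.559  0.2271 0.1302] F [ 0.01 -0.65 -4.7 ] M [0.01 0.01 0.08] open 0.271
travel units [-0.0015  0.0441  0.0008]
rot units [0.0016 0.0013 0.0031]
t 31.27 p [0.5587 0.227  0.1297] F [ 0.48 -0.68 -4.31] M [-0.02  0.1   0.05] open 0.272
travel units [-0.0004  0.0425  0.0008]
rot units [0.0015 0.0014 0.0014]
```

Pose is within 1 mm. I'll lower it gently onto the rails.

>>> arm_command(
  steps=[
    {"hand": 0,"travel": [0,0.015,0],"rotation": [0,0,0]},
    {"hand": 0,"travel": [0,0.012,0],"rotation": [0,0,0]},
    {"hand": 0,"travel": [0,0.007,0],"rotation": [0,0,0]},
  ],
)

```text
time: 31.7
eef_pos: [0.5591, 0.2272, 0.1196]
tcp_rot: [0.7, 0.103, -0.102, -0.699]
contact_force: [-0.1, 0.4, -4.0]
opening: 0.272
```

```bash
python3 -c "
from h import *
for i in range(2):
  go([.5585,.2272,.1164],Rt(np.deg2rad(16.6)));ctrl.read_camera('top')
"
```

```text
t 31.7 p [0.5591 0.2272 0.1196] F [-0.11  0.37 -4.05] M [-0.   -0.03 -0.  ] open 0.272
travel units [-0.0018  0.0105  0.0007]
rot units [0.0016 0.0013 0.0033]
t 31.75 p [0.5589 0.2271 0.1192] F [-0.63  0.07 -3.77] M [ 0.05  0.05 -0.02] open 0.271
travel units [-0.001   0.0093  0.0007]
rot units [0.0016 0.0014 0.0021]
```

>>> arm_command(
  steps=[
    {"hand": 0,"travel": [-0.001,0.006,0],"rotation": [0,0,0.002]},
    {"hand": 0,"travel": [0,0.004,0],"rotation": [0,0,0]},
    {"hand": 0,"travel": [0,0.003,0],"rotation": [0,0,0]},
  ],
)

```text
time: 32.17
eef_pos: [0.5589, 0.2271, 0.1163]
tcp_rot: [0.7, 0.103, -0.102, -0.699]
contact_force: [-2.1, -1.6, 1.4]
opening: 0.272
```

```bash
python3 -c "
from h import *
go([.5585,.2272,.1164],Rt(np.deg2rad(16.6)))
"
```

```text
t 32.17 p [0.5589 0.2271 0.1163] F [-2.1  -1.64  1.37] M [-0.04  0.49 -0.02] open 0.272
travel units [-0.0012 -0.0002  0.0007]
rot units [0.0017 0.0015 0.0007]
```

>>> arm_command(
  steps=[
    {"hand": 0,"travel": [0,0,0],"rotation": [0,0,0]},
    {"hand": 1,"travel": [0,0,0],"rotation": [0,0,0]},
    {"hand": 1,"travel": [0,0,0],"rotation": [0,0,0]},
    {"hand": 1,"travel": [0,0,0],"rotation": [0,0,0]},
    {"hand": 1,"travel": [0,0,0],"rotation": [0,0,0]},
    {"hand": 1,"travel": [0,0,0],"rotation": [0,0,0]},
  ],
)

```text
time: 32.92
eef_pos: [0.5618, 0.2277, 0.1199]
tcp_rot: [0.7, 0.105, -0.099, -0.7]
contact_force: [-0.0, 0.0, -0.2]
opening: 1.001
```

>>> arm_command(
  steps=[
    {"hand": 1,"travel": [0,-0.03,0],"rotation": [0,0,0]},
    {"hand": 1,"travel": [0,-0.06,0],"rotation": [0,0,0]},
    {"hand": 1,"travel": [0,-0.1,0],"rotation": [0,0,0]},
    {"hand": 1,"travel": [0,-0.12,0],"rotation": [0,0,0]},
    {"hand": 1,"travel": [0,-0.12,0],"rotation": [0,0,0]},
    {"hand": 1,"travel": [-0.15,-0.05,0.1],"rotation": [0,0,0]},
    {"hand": 1,"travel": [-0.15,0,0.1],"rotation": [0,0,0]},
    {"hand": 1,"travel": [-0.15,0,0.1],"rotation": [0,0,0]},
    {"hand": 1,"travel": [0,0,0.15],"rotation": [0,0,0]},
    {"hand": 1,"travel": [0,0,0.15],"rotation": [0,0,0]},
    {"hand": 1,"travel": [0,0,0],"rotation": [0,0,0]},
  ],
)

```text
time: 34.3
eef_pos: [0.3758, 0.3647, 0.2829]
tcp_rot: [-0.698, -0.111, 0.092, 0.702]
contact_force: [-0.6, -0.2, -0.4]
opening: 1.0
```

Run:
```python
from h import *
go([.5,.4,.3])
for c in("top","scene"):
    im,d=ctrl.read_camera(c);cv2.imwrite(f'pics/{c}4.png',im);W=cloud(c,d);W0=cloud(c,np.load(f'pics/{c}0.npz')['d']);Z=W[...,2]
    for t in("roller","jar","driver","parcel"):
        for r in ctrl.masks_of(c,t)[:2]:
            g=r["region"]&(Z>.005);print(c,t,r["score"],r["at"],np.percentile(Z[g],[50,98]).round(3), "dz vs start",np.nanmedian(abs(Z-W0[...,2])[g]).round(4))
            if t=="roller":
                for lo,hi in((.136,.17),(.066,.082)):
                    q=g&(Z>lo)&(Z<hi)
                    if q.sum()>20: print("   ",rect(W[q]),W[q][:,2].mean().round(4))
```

```text
t 34.3 p [0.3758 0.3647 0.2829] F [-0.65 -0.2  -0.41] M [-0.05  0.01 -0.02] open 1.0
travel units [ 0.4318 -0.0449 -0.0049]
top roller 0.97 [222.0, 256.7] [0.076 0.154] dz vs start 0.0021
    (array([557.5, 230. ]), array([40.2, 25.1]), 16.89) 0.1499
    (array([557.7, 230.3]), array([102.2,  42. ]), 15.45) 0.0744
top roller 0.95 [246.3, 171.3] [0.092 0.201] dz vs start 0.0019
    (array([723.2, 167.5]), array([29.5, 65.4]), 27.76) 0.1529
    (array([709. , 162.8]), array([ 44.2, 132.4]), 37.31) 0.0789
top jar 0.6 [443.4, 188.1] [0.112 0.118] dz vs start 0.002
top driver 0.96 [460.6, 290.4] [0.092 0.097] dz vs start 0.0019
top parcel 0.71 [236.0, 307.0] [0.05  0.054] dz vs start 0.0021
top parcel 0.17 [229.6, 254.8] [0.047 0.054] dz vs start 0.0018
scene roller 0.84 [464.3, 392.9] [0.066 0.143] dz vs start 0.0012
    (array([609.2, 385.2]), array([41.3, 24.1]), 1.12) 0.141
    (array([610.6, 385. ]), array([98.2, 39.5]), 1.0) 0.0692
scene roller 0.74 [313.8, 346.5] [0.092 0.201] dz vs start 0.0011
    (array([749.3, 180.2]), array([21.3, 60.4]), 36.31) 0.1538
    (array([742.2, 199.5]), array([  0.8, 104.6]), 58.6) 0.0806
scene jar 0.86 [189.5, 188.6] [0.109 0.118] dz vs start 0.0013
scene driver 0.93 [260.2, 131.0] [0.09  0.098] dz vs start 0.0013
scene parcel 0.55 [431.7, 258.5] [0.051 0.054] dz vs start 0.0013
```

View pics/scene4.png

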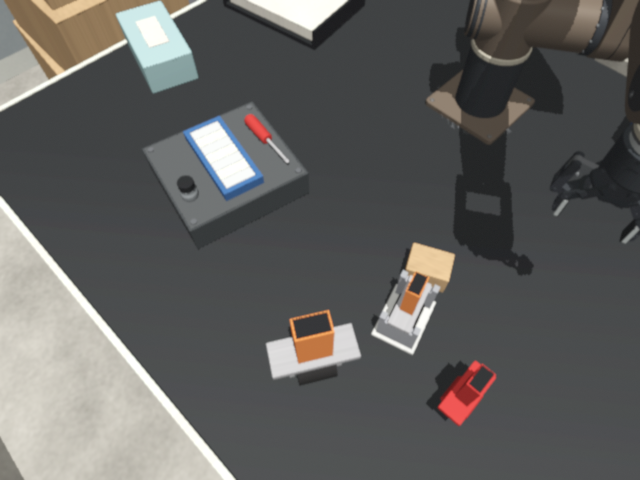

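View pics/top4.png

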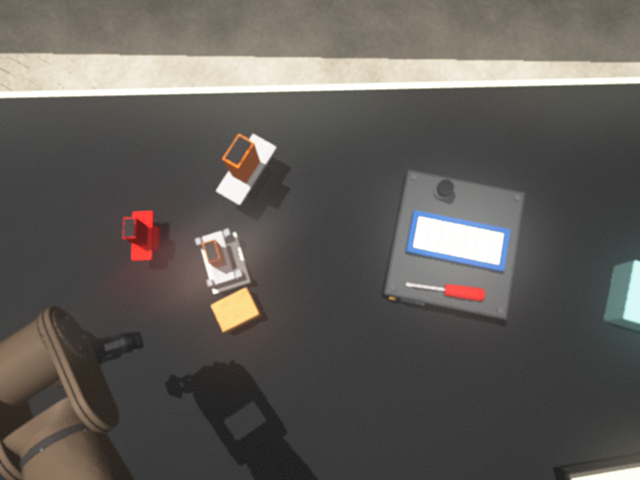

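The roller is upright in its holder within a millimetre of where it started (handle top at 0.150 m). The jar, screwdriver and cardboard box haven't moved. I'm handing the job in.

```bash
python3 -c "
from plant import ctrl
print(ctrl.sign_off(), ctrl.get_state()['time'])"
```

```text
the job is handed in; nothing more can be done
the job is handed in; nothing more can be done
```

The job is done and handed in at about 35 s of the 72 s allowed. I took the small orange roller from its holder and rolled it along the vent cover and back. I then put it back upright in the holder, let go and moved the arm clear.

- **Pressing:** every force reading was between 6.6 N (first touch) and about 15 N, mostly 11 to 14 N. I only read the force at the end of each move, so short peaks in between were not seen.
- **Speed:** I aimed for 15 to 20 mm/s, but it reached about 23 to 26 mm/s over short stretches, below the 30 mm/s limit. The second pass covered those stretches again, mostly at about 15 to 20 mm/s.
- **Plates:** the roller's height stayed constant to 0.1 mm along the whole row on both passes. Depth images show all seven plates about 3.5 mm lower and level with the frame within about 0.4 mm.
- **Roller:** its handle top is within 1 mm of where it started, at the right height. The fingers touched only the roller's handle.
- **Other things:** the jar, screwdriver and cardboard box look unmoved in both cameras.
- **Disagreements:** the two cameras differ by about 4 to 5 mm in absolute position. I worked from positions relative to the grip, where they agree within 1 mm. After release, the fit of the cross bar's angle in the top view read 15.5°, against 16.9° for the handle. I took that as noise.

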